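Shut and bolt the sprung guard gate of the die press

TASK

The bench die press is loaded, but its front guard gate stands sprung open with its bolt sticking out. Take the bolt by its knob, draw it back, swing the gate shut against the hinge spring and hold it there while you shoot the bolt fully home into the keeper, so that the gate stays shut by itself when you let go. Leave the die and blank in the press and the other things on the bench as they are.

Things in the scene. Friction and masses are not known exactly. Their poses are not given: they have to be found in the camera images.
- press: Grey bench die press, fixed: bed 310 x 340 mm, 52 mm high, two steel columns, crosshead above. Origin: centre of its underside, on the bench. x points from its front to its back (roughly away from the robot), y to its left, z up. Front posts beside the gate: left (hinge) 125 mm high, right 120 mm with the black keeper on it up to 165 mm.
- head_edge (a point): Middle of the crosshead's lower front edge, 290 mm above the bench; the edge is 340 mm long along the press's y, the crosshead goes 50 mm up and 210 mm back from it. The shut gate's knob stands only 10 mm in front of this edge, its top 83 mm below it, so a tool pointing straight down strikes the crosshead there: tilt it 30 to 45 degrees, pointing forward and down into the press.
- hinge (a point): Point on the vertical hinge axis of the gate, at the left front post of the press, 180 mm above the bench (the height of the knob's middle). Axes as the press.
- gate (a joint): Angle of the guard gate, rad: 0 = shut on a firm stop, growing as its free end swings out to the front. From the hinge it runs along (-sin, -cos) of the angle in the press's x, y. Coil springs (about 1.2 N m/rad, slack at 0.76 rad, 0.17 N m friction) open it: it rests near 0.76, needs about 9 N at the knob to hold shut and springs out if let go unbolted.
- bolt (a joint): Slide of the bolt along the top of the gate, m: 0 = fully drawn back towards the hinge, 0.035 = fully shot out past the gate's free end; 2.5 N of friction, stays where left. Steel rod 14 mm thick, 159 mm long, axis 140 mm above the bench, rounded tip 197 mm from the hinge axis at 0. Out by more than about 11 mm it strikes the front of the keeper as the gate shuts.
- knob (a point): Middle of the bolt's knob: an upright black cylinder, 24 mm diameter, 54 mm tall (153 to 207 mm above the bench; this point at 180 mm), standing on the bolt, (100 mm + the bolt's slide) from the hinge axis along the gate. It is a revolving handle: its sleeve turns freely on its upright stem, so the gate can swing with the grip's heading unchanged. Axes turn with the gate: -y to its free end, z up.
- keeper_mouth (a point): Middle of the mouth of the keeper, a black interlock box 45 mm high on the right front post; 140 mm above the bench, 208 mm from the hinge axis along the press's -y. The bolt enters along the press's -y. The slot is 19 mm wide (2.5 mm play each side of the bolt with the gate at 0), its front lip 8 mm thick; the bolted gate settles at about 0.01 rad.
- blank: Plywood blank 130 x 150 x 6 mm lying on the press bed. Bystander.
- die: Wooden cutting die with steel rules, 85 x 100 x 23 mm, lying rules down on the blank. Bystander.
- offcuts: Low stack of plywood offcuts, 100 x 140 x 16 mm, on the bench before the press, under the swing of the gate. Bystander.
- maul: Maul lying on the bench, white head 64 mm thick, wooden handle, 260 mm long. Bystander.
- glue_jar: Glue jar, 72 mm diameter, 95 mm high. Bystander.
- tool_cup: White cup 80 mm diameter, 100 mm high, with tools standing in it up to 175 mm. Bystander.
- tape_roll: Roll of tape lying flat, 100 mm diameter, 48 mm high. Bystander.
- granite: Stone slab 150 x 100 x 30 mm. Bystander.
- gate_end (a point): Upper corner of the gate's free end, 132 mm above the bench, 200 mm from the hinge axis. The gate is an aluminium frame with an amber pane, 16 mm thick, from 60 to 132 mm above the bench; the bolt's guides stand on it up to 149 mm, 62 and 178 mm from the hinge axis.

How it is judged:
By the outcome, as a careful person would: the job done as asked, in the order asked, and still so for the second after the job is handed in, with the robot touching nothing.
It also fails if it takes over 42 s, if anything falls off the work surface, if the arm or the gripper's body presses on something with over 40 N, if the wrist force passes 120 N, or if a joint passes its speed limit or range.

ROBOT

A 6-joint arm with a two-finger parallel gripper is mounted at the origin on the work surface. World frame = base frame: x ahead of the robot, y to its left, z up, the work surface at z = 0. Lengths are in mm, angles in rad, forces in N, time in s.
With the tool pointing down it reaches from about 350 to 875 mm from the base axis. Payload 4.2 kg.
Tool frame: the origin (TCP) lies at the very end of the fingers, on their centre line; the grasp point (between the pads) lies 19 mm behind it; z points along the fingers, y is the line along which they close (so a half turn about z gives the same grasp; the last joint's range is limited). The gripper opens to 85 mm and grips with 20 to 120 N. Pads are 22 mm wide; open, the fingers measure 114 mm over their backs; the gripper's body (76 mm by 85 mm) begins 54 mm behind the grasp point. The pads swing forward as they close: fully open they stand 13 mm farther back than shut.
Start: joints at [1.452, 0.385, 0.008, 0, -1.194, -0.259], TCP at [230.515, 580.915, 231.312] pointing down, gripper open.
Joint ranges: [-3.14, 3.14], [-1.21, 2.06], [-1.07, 1.41], [-3.16, 2.05], [-2.99, -0.16], [-3.1, 3.1]. Speed limits (rad/s): [2.79, 2.79, 3.14, 3.14, 3.14, 3.14].

INTERFACE

Orientations are given as a unit quaternion [x, y, z, w].
In Python, from bench import arm gives the robot as it stands.
- The arm moves only by the tool servo_tool, never from a script. Its argument "rows" is a list that holds one entry, the list of rows, each a list of 7 numbers: the finger opening in mm, from 0 to 85.4, then the shift along the tool's x, y, z in mm, then the turn, a rotation vector about the tool's x, y, z in rad. A call has 1 to 10 rows; each row is the pose to reach, as a shift and turn from the pose commanded when the call began, along the tool's axes at that moment; what a row does not reach only later rows make up. A row lasts 1/8 s, in which the tool goes at most 62.5 mm and 10.7 degrees, less where a joint would pass 70% of its speed; a pose out of reach is approached as far as the arm can. A call with a gripper value outside its range is refused whole. The fingers move at their own pace and stop on an object; the grip force is fixed at half the most. Time passes only in rows, so rows that repeat a pose let the fingers close. It gives the time, the measured TCP pose, the force, the opening and the grip force at its end, in the units of the state.
- arm.read_state(): the state, without advancing time (a new reading comes with each control period).
- arm.get_image(name): name is "scene" or "top"; returns the picture (400x640x3 uint8, red, green, blue); there is no depth.
- arm.camera_params(name): a dict with "intrinsics" (3x3 intrinsics, pixels), "R" (3x3) and "t" (3): a world point X has camera coordinates R X + t. Camera axes: x right, y down, z forward; pixel columns grow to the right and rows downward; lengths in mm; the calibration is good to about 2 mm. A picture is of the moment at which its call begins. camera_params takes no time and is no camera call.
- arm.job_done(): hands the job in; it is judged then, once.
The state is a dict: "clock": time; "joints": joint angles; "joint_vel": joint speeds; "joint_efforts": joint torques, N m; "position": TCP position; "ee_rot": TCP orientation; "contact_force": force on the tool from outside, world axes, zero at the start; "wrist_torque": the same for the moment, N m; "gripper_width": finger opening in mm; "grasp_force": force on a finger pad.
Only numpy, scipy, OpenCV 4.12 (cv2) and the standard library are available. Lean on these libraries where they do the work, as an engineer would, in place of code of your own. Each camera call takes 0.05 s, during which the arm holds its last target. There are 200 camera calls.

## Working session

There is one attempt and no reset: what is moved stays moved. The work goes in short steps, Python scripts to look and compute and a tool call to move; the robot and the scene stay as the last step left them, time stands still between calls to the robot, and variables do not carry over. Pictures are saved under pics/ and viewed, at most 10 in all, crops included, and the job is handed in when it is done.

Besides the shell and the picture viewer there is one more tool, called as name([rows], argument=value, ...), one row to a line, values as JSON. servo_tool: Moves the arm, as the interface text tells. Its arguments: {"type":"object","properties":{"rows":{"type":"array"}},"required":["rows"]}

```bash
mkdir -p pics; ls
python3 - <<'E'
from bench import arm
import cv2
for n in("scene","top"):
    cv2.imwrite(f"pics/{n}0.png",arm.get_image(n)[:,:,::-1])
    p=arm.camera_params(n);print(n,p)
print(arm.read_state())
E
```

```text
pics
scene {'intrinsics': array([[378.19634243,   0.        , 319.03062728],
       [  0.        , 378.19634243, 196.86326241],
       [  0.        ,   0.        ,   1.        ]]), 'R': array([[ 0.08090572, -0.99670216,  0.00625091],
       [-0.88068604, -0.07442226, -0.46781774],
       [ 0.46674015,  0.03234404, -0.88380286]]), 't': array([ -50.36685646,  591.09435632, 1293.13685264])}
top {'intrinsics': array([[426.8398054 ,   0.        , 312.0725199 ],
       [  0.        , 426.8398054 , 193.60318967],
       [  0.        ,   0.        ,   1.        ]]), 'R': array([[ 9.84285786e-03, -9.99951537e-01, -2.06173536e-04],
       [-9.98897500e-01, -9.82301773e-03, -4.59052507e-02],
       [ 4.59010008e-02,  6.57785088e-04, -9.98945777e-01]]), 't': array([ -17.64375372,  553.29372587, 1506.25716604])}
{'clock': 0.1, 'joints': array([ 1.45161562e+00,  3.85498418e-01,  6.76553169e-03, -3.97704888e-04,
       -1.19399616e+00, -2.58631343e-01]), 'joint_vel': array([ 0.00054531, -0.00199971,  0.00199571,  0.0026054 ,  0.00051382,
       -0.00032498]), 'joint_efforts': array([-3.39845246e-04, -3.93318236e+01,  1.88928723e+01,  4.19802055e+00,
       -2.59252636e-03,  6.24412607e-06]), 'position': array([230.33916498, 580.45457095, 230.32636913]), 'ee_rot': array([ 9.82196003e-01, -1.87856442e-01, -1.17057319e-04,  9.76887529e-04]), 'contact_force': array([-0.6633075 , -0.15762405, -0.3751433 ]), 'wrist_torque': array([-0.0212117 , -0.02640376, -0.0064905 ]), 'grasp_force': 0.0, 'gripper_width': 85.32075222033409}
```

View pics/scene0.png

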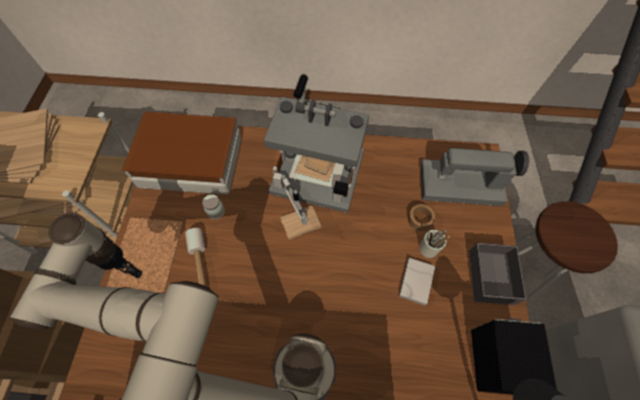

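View pics/top0.png

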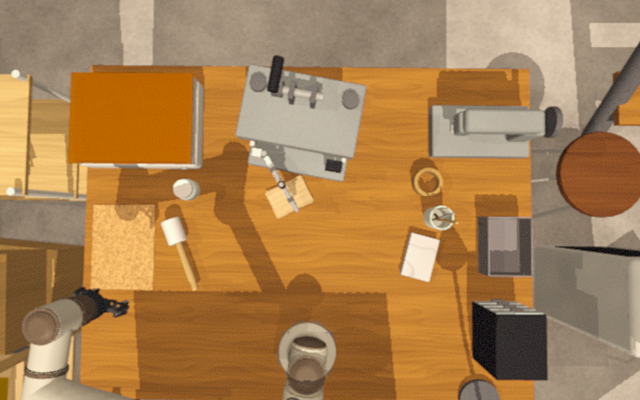

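The scene view shows the press around (315,160), with the gate swung out near (290,190). In the top view the crosshead spans (240–365, 65–165), the keeper is near (333,165) and the gate runs from (258,152) to (295,208). I'll enlarge both.

Run:
```python
import cv2,numpy as np
def crop(n,x,y,w,h,s):
    im=cv2.imread(f"pics/{n}0.png")[y:y+h,x:x+w]
    im=cv2.resize(im,None,fx=s,fy=s,interpolation=cv2.INTER_CUBIC)
    im=np.clip(im*1.5,0,255).astype(np.uint8)
    for i in range(0,w,10):
        cv2.line(im,(i*s,0),(i*s,6 if i%20 else 14),(0,0,255),1)
        if i%20==0: cv2.putText(im,str(x+i),(i*s,24),0,.35,(0,0,255))
    for i in range(0,h,10):
        cv2.line(im,(0,i*s),(6 if i%20 else 14,i*s),(0,0,255),1)
        if i%20==0: cv2.putText(im,str(y+i),(16,i*s+4),0,.35,(0,0,255))
    return im
a=crop("top",232,130,130,90,6);b=crop("scene",260,130,110,110,5)
cv2.imwrite("pics/c1.png",a);cv2.imwrite("pics/c2.png",b)
```

```text
(no output)
```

View pics/c1.png

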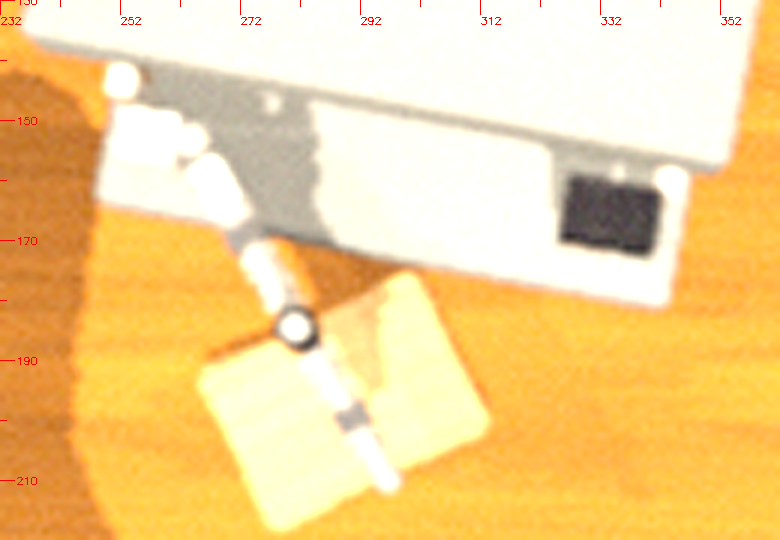

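View pics/c2.png

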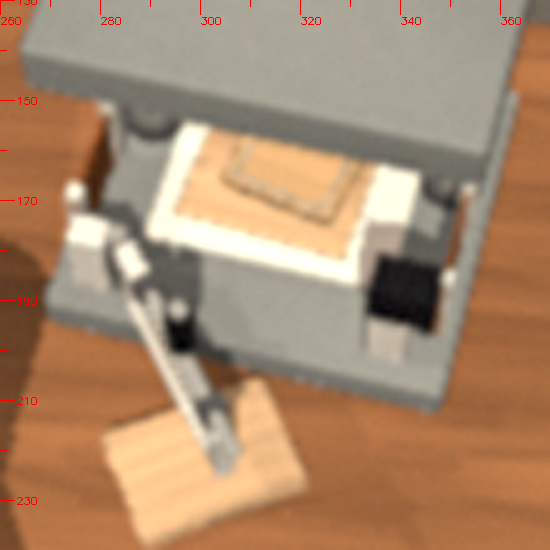

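The knob cap is at top (281.3,184.7) and scene (295,191). The bolt tip is at top (297,210.5), and the bed's front corners are at top (248.2,163.3) and (343.2,180.8). The keeper's top centre is near top (333.7,165.8).

```bash
cat > h.py <<'E'
import numpy as np
from bench import arm
from scipy.spatial.transform import Rotation as Ro
P={n:arm.camera_params(n) for n in("scene","top")}
def ray(n,u,v):
    p=P[n];d=p["R"].T@np.linalg.solve(p["intrinsics"],[u,v,1]);return -p["R"].T@p["t"],d
def on(n,u,v,z):
    c,d=ray(n,u,v);return c+d*(z-c[2])/d[2]
def pix(n,X):
    p=P[n];q=p["intrinsics"]@(p["R"]@np.asarray(X)+p["t"]);return q[:2]/q[2]
E
python3 - <<'E'
from h import *
np.set_printoptions(precision=1,suppress=True)
kt=on("top",281.3,184.7,207);ks=on("scene",294,190.5,207);tip=on("top",297.2,210.8,140)
fl=on("top",248.2,163.3,52);fr=on("top",343.2,180.8,52)
print("knob",kt,ks,"tip",tip,np.linalg.norm((tip-kt)[:2]))
print("front",fl,fr,np.linalg.norm(fl-fr))
fls=on("scene",269,192,52); frs=on("scene",345.5,210,52);print("scene front",fls,frs)
ch=[on("top",235.5,136.7,340),on("top",353,158,340)];print("crosshead",*ch,np.linalg.norm(ch[0]-ch[1]))
kp=on("top",333.7,165.8,165);print("keeper",kp)
g=(tip-kt)[:2];g/=np.linalg.norm(g)
for l in(fl-fr,ch[0]-ch[1]):
    y=l[:2]/np.linalg.norm(l[:2]);x=np.array([y[1],-y[0]])
    print("yaw",np.arctan2(x[1],x[0]),"gate",np.arctan2(-g@x,-g@y))
    for s in(25,30,35):
        h=kt[:2]-g*(100+s);print(s,"hinge",h,"keeper rel",(kp[:2]-h)@x,(kp[:2]-h)@y,"head rel",(ch[0][:2]-h)@x,"frontmid rel",((fl+fr)[:2]/2-h)@x,((fl+fr)[:2]/2-h)@y)
print(Ro.from_quat(arm.read_state()["ee_rot"]).as_matrix())
E
```

```text
knob [571.3  83.5 207. ] [580.1  89.7 207. ] tip [491.1  35.6 140. ] 93.40693519083226
front [654.9 210.9  52. ] [ 597.2 -119.8   52. ] 335.78333735046783
scene front [648.6 209.1  52. ] [ 592.8 -108.8   52. ]
crosshead [696.3 204.2 340. ] [ 639.4 -126.1  340. ] 335.1444499361796
keeper [636.5 -80.9 165. ]
yaw -0.17288776434117847 gate 0.858710210835635
25 hinge [678.5 147.7] keeper rel -2.080945399584002 -232.38546870622807 head rel 7.749817401194712 frontmid rel -34.09888631637466 -109.64353820098674
30 hinge [682.8 150.3] keeper rel -5.865947529559057 -235.65254061790742 head rel 3.964815271219659 frontmid rel -37.883888446349715 -112.91061011266612
35 hinge [687.1 152.8] keeper rel -9.650949659534225 -238.91961252958683 head rel 0.17981314124449244 frontmid rel -41.668890576324884 -116.1776820243455
yaw -0.17051819497545537 gate 0.8610797802013581
25 hinge [678.5 147.7] keeper rel -2.6315925298579357 -232.3798853608594 head rel 7.888886027842014 frontmid rel -34.35859831234022 -109.56243078382086
30 hinge [682.8 150.3] keeper rel -6.424325579984276 -235.63797928376576 head rel 4.096152977715674 frontmid rel -38.151331362466564 -112.82052470672721
35 hinge [687.1 152.8] keeper rel -10.217058630110731 -238.89607320667213 head rel 0.30341992758922304 frontmid rel -41.94406441259301 -116.0786186296336
[[ 0.9 -0.4 -0. ]
 [-0.4 -0.9 -0. ]
 [ 0.   0.  -1. ]]
```

```bash
cat >> h.py <<'E'
YAW=-0.172;TILT=np.radians(38)
X=np.array([np.cos(YAW),np.sin(YAW),0]);Y=np.array([-np.sin(YAW),np.cos(YAW),0]);Z=np.array([0,0,1.])
tz=np.sin(TILT)*X-np.cos(TILT)*Z;ty=-Y;RT=np.c_[np.cross(ty,tz),ty,tz]
def plan(grasp,back=0,cur=None):
    """shift+turn from current measured (or given) TCP pose to grasp point at world `grasp`"""
    s=arm.read_state();p,R=(s["position"],Ro.from_quat(s["ee_rot"]).as_matrix()) if cur is None else cur
    t=np.asarray(grasp)+tz*(19-back)
    return np.round(R.T@(t-p),1),np.round(Ro.from_matrix(R.T@RT).as_rotvec(),4),t
E
python3 - <<'E'
from h import *
print(*plan([572,84,184],90))
E
```

```text
[458.  344.3  -8.9] [ 0.0702  0.6609 -0.1977] [528.93303015  91.48144172 239.94876351]
```

servo_tool([
  [[60, 90, 70, -20, 0, 0, 0], [60, 150, 115, -20, 0.02, 0.2, -0.06], [60, 210, 160, -15, 0.04, 0.36, -0.11], [60, 265, 200, -10, 0.05, 0.5, -0.15], [60, 320, 240, -9, 0.07, 0.66, -0.198], [60, 370, 278, -9, 0.07, 0.66, -0.198], [60, 415, 312, -9, 0.07, 0.66, -0.198], [60, 458, 344, -9, 0.07, 0.66, -0.198], [60, 458, 344, -9, 0.07, 0.66, -0.198], [60, 458, 344, -9, 0.07, 0.66, -0.198]],
])

```text
clock: 1.35
position: [530.0, 87.3, 240.1]
ee_rot: [0.942, -0.085, 0.324, 0.028]
contact_force: [-0.2, 0.3, 0.5]
gripper_width: 60.1
grasp_force: 0.0
```

```bash
cat > look.py <<'E'
import cv2,sys
from h import *
def look(out,boxes=(("top",230,125,100,100),("scene",262,140,100,100))):
    ims=[]
    for n,x,y,w,h in boxes:
        im=cv2.resize(np.ascontiguousarray(arm.get_image(n)[y:y+h,x:x+w,::-1]),None,fx=4,fy=4,interpolation=cv2.INTER_CUBIC)
        im=np.clip(im*1.4,0,255).astype(np.uint8)
        for i in range(0,w,10):
            cv2.line(im,(i*4,0),(i*4,6),(0,0,255),1); cv2.line(im,(0,i*4),(6,i*4),(0,0,255),1)
            if i%20==0: cv2.putText(im,str(x+i),(i*4,18),0,.35,(0,0,255)); cv2.putText(im,str(y+i),(8,i*4+4),0,.35,(0,0,255))
        ims.append(im)
    cv2.imwrite(out,np.hstack(ims))
look(sys.argv[1])
E
python3 look.py pics/d1.png; python3 -c "
from h import *
print(*plan([572,84,184],0)); s=arm.read_state();print(pix('top',s['position']),pix('scene',s['position']),s['joints'])"
```

```text
[-1.  -2.5 89.2] [ 0.0023  0.0012 -0.0051] [583.52496376  81.99792405 169.02779568]
[278.52853669 197.6263236 ] [292.13136791 198.45499437] [ 0.37718432 -0.00885771 -0.95903551  1.46861803 -0.33053747 -0.34720737]
```

View pics/d1.png

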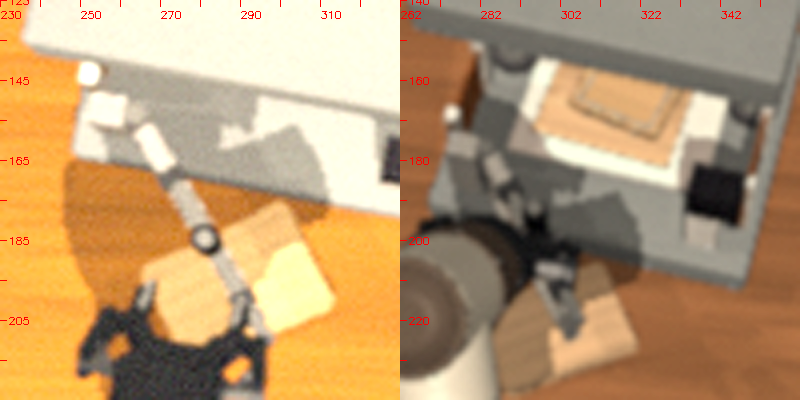

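The fingertips straddle the knob's line: tips at top (266,196) and (290,200), knob at (281.3,184.5). I'll advance along the tool axis.

servo_tool([
  [[60, 0, -1, 20, 0, 0, 0], [60, 0, -2, 45, 0, 0, 0], [60, 0, -2, 68, 0, 0, 0], [60, 0, -2, 85, 0, 0, 0], [60, 0, -2, 89, 0, 0, 0], [60, 0, -2, 89, 0, 0, 0]],
])

```text
clock: 2.2
position: [584.3, 92.5, 183.7]
ee_rot: [0.945, -0.083, 0.315, 0.034]
contact_force: [0.2, 0.3, 0.6]
gripper_width: 60.1
grasp_force: 0.0
```

```bash
python3 look.py pics/d2.png; python3 -c "
from h import *
print(*plan([572,84,184],0)); s=arm.read_state();print(pix('top',s['position']),pix('scene',s['position']),s['joints'],s['contact_force'])"
```

```text
[-8.2  9.9 12.8] [0.0135 0.0191 0.0008] [583.52496376  81.99792405 169.02779568]
[279.17289226 181.06703728] [293.82399624 192.45754654] [ 0.12658963  0.15914023 -0.89341676  2.05226654 -0.21551498 -0.73241828] [ 1.00948853 -0.13233535 -0.02947651]
```

View pics/d2.png

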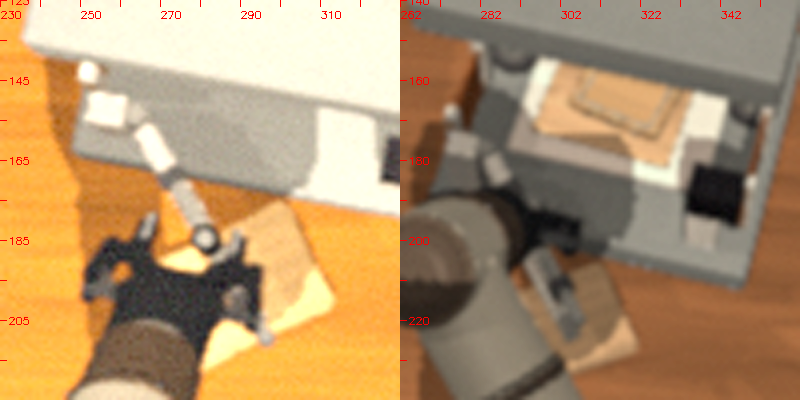

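The fingers stopped 15 mm short because joint 4 hit its 2.05 limit. The wrist needs a heading further to the left so that joint 4 works on its negative side. I'll back off, straighten up and re-tilt.

servo_tool([
  [[60, 0, 0, -40, 0, 0, 0], [60, 0, 0, -85, 0, 0, 0], [60, 0, 0, -130, 0, 0, 0], [60, 0, 0, -130, 0, -0.18, 0], [60, 0, 0, -130, 0, -0.36, 0], [60, 0, 0, -130, 0, -0.54, 0], [60, 0, 0, -130, 0, -0.66, 0], [60, 0, 0, -130, 0, -0.66, 0]],
])

```text
clock: 3.3
position: [507.4, 108.4, 289.6]
ee_rot: [0.996, -0.089, -0.003, 0.003]
contact_force: [1.0, -0.2, 0.2]
gripper_width: 60.1
grasp_force: 0.0
```

```bash
cat > kin.py <<'E'
import json
from h import *
from scipy.optimize import least_squares
def fk(j,q):
    a1,d1,u,v,f,g,d6=q
    p2=j[1];p3=j[1]-j[2]
    e=np.array([a1,0,d1])+u*np.array([np.sin(p2),0,np.cos(p2)])+v*np.array([np.cos(p2),0,-np.sin(p2)])
    fw=np.array([np.cos(p3),0,-np.sin(p3)]);fn=np.array([np.sin(p3),0,np.cos(p3)])
    w=e+f*fw+g*fn
    B=np.c_[fw,[0,1,0],fn]           # forearm frame: x along
    R0=B@Ro.from_euler("X",j[3]).as_matrix()@Ro.from_euler("Y",-j[4]).as_matrix()@Ro.from_euler("X",j[5]).as_matrix()
    Rz=Ro.from_euler("z",j[0]).as_matrix()
    T=R0@np.array([[0,0,1],[0,-1,0],[1,0,0.]])
    return Rz@(w+d6*T[:,2]),Rz@T
E
python3 - <<'E'
from kin import *
s=arm.read_state();print(s["joints"],s["position"])
for j,r in [([1.45161562,.385498418,.00676553,-.0003977,-1.19399616,-.258631],None)]:
    print(fk(j,np.zeros(7))[1])
for j in ([0.37718432,-0.00885771,-0.95903551,1.46861803,-0.33053747,-0.34720737],[0.12658963,0.15914023,-0.89341676,2.05226654,-0.21551498,-0.73241828]): print(Ro.from_matrix(fk(j,np.zeros(7))[1]).as_quat())
print(fk(s["joints"],np.zeros(7))[1]-Ro.from_quat(s["ee_rot"]).as_matrix())
E
```

```text
[ 0.52481824  0.16854407 -0.14599478  0.00221048 -1.26496511  0.86765375] [507.36469623 108.37672402 289.64760995]
[[-1.39143895e-01  9.90272163e-01  1.37382037e-04]
 [ 9.90270227e-01  1.39143895e-01 -1.96295180e-03]
 [-1.96297240e-03 -1.37087417e-04 -9.99998064e-01]]
[ 0.8979251  -0.29681146  0.10267535 -0.30836869]
[ 0.7981462  -0.51257539  0.16608816 -0.2695252 ]
[[-4.26974798e-02 -1.60078382e-01 -2.11236062e-03]
 [-1.60070480e-01  4.26678459e-02  3.64843385e-03]
 [-1.95081632e-03 -1.95081632e-03  1.11022302e-16]]
```

```bash
cat > kin.py <<'E'
from h import *
from scipy.optimize import least_squares
E=lambda a,t:Ro.from_euler(a,t).as_matrix()
def fk(j,q,s4=1):
    a1,d1,u,v,f,g,d6,o1,o2=q
    p2=j[1];p3=j[1]-j[2]
    fw=np.array([np.cos(p3),0,-np.sin(p3)]);fn=np.array([np.sin(p3),0,np.cos(p3)])
    w=np.array([a1+u*np.sin(p2)+v*np.cos(p2),o1,d1+u*np.cos(p2)-v*np.sin(p2)])+f*fw+g*fn
    W=np.c_[fw,[0,1,0],fn]@E("x",s4*j[3])
    T=W@E("y",-j[4])@E("x",-j[5]+np.pi/2)@np.array([[0,0,1],[0,-1,0],[1,0,0.]])
    Rz=E("z",j[0]);return Rz@(w+W@[0,o2,0]+d6*T[:,2]),Rz@T
D=[([1.45161562,.385498418,.00676553,-.0003977,-1.19399616,-.258631],[230.339,580.4546,230.326],[.982196,-.187856,-.000117,.000977]),
([0.37718432,-0.00885771,-0.95903551,1.46861803,-0.33053747,-0.34720737],[530.0,87.3,240.1],[0.942,-0.085,0.324,0.028]),
([0.12658963,0.15914023,-0.89341676,2.05226654,-0.21551498,-0.73241828],[584.3,92.5,183.7],[0.945,-0.083,0.315,0.034]),
([0.52481824,0.16854407,-0.14599478,0.00221048,-1.26496511,0.86765375],[507.365,108.377,289.648],[0.996,-0.089,-0.003,0.003])]
def fit(D,s4=1):
    q0=np.array([0,200,350,0,350,0,200,-160,0.])
    def res(q): return np.r_[np.concatenate([fk(j,q,s4)[0]-p for j,p,_ in D]),0.003*(q-q0)]
    return least_squares(res,q0)
E
python3 - <<'E'
from kin import *
np.set_printoptions(precision=3,suppress=True)
for s4 in(1,-1):
    r=fit(D,s4);print(s4,r.x,np.abs(r.fun[:12]).max())
    for j,p,o in D: print(np.abs(fk(j,r.x,s4)[1]-Ro.from_quat(o).as_matrix()).max(),(fk(j,r.x,s4)[0]-p))
E
```

```text
1 [ 374.462 -761.448  335.729  292.296 -355.13   400.507 -283.866   -3.859
 -155.459] 15.982844062131562
0.0007342866284629558 [ -2.077 -13.33   -3.24 ]
1.8477201979097089 [-15.983  -3.456  -7.468]
1.407318556234548 [15.833 -1.678  5.619]
0.002903864821106044 [11.961  7.516  5.098]
-1 [  -5.74   172.058  568.293   -1.415  429.833   -3.986  306.32     1.363
 -161.159] 0.25823365877738524
4.885074122440436e-07 [ 0.017  0.198 -0.16 ]
0.001890109802848261 [ 0.258  0.171 -0.153]
0.0008145693297187673 [-0.258 -0.091  0.166]
0.0007445612197794745 [-0.195 -0.13   0.147]
```

```bash
cat >> kin.py <<'E'
Q=fit(D,-1).x
LO=np.array([-3.14,-1.21,-1.07,-3.16,-2.99,-3.1]);HI=np.array([3.14,2.06,1.41,2.05,-.16,3.1])
def Rt(h,t,roll=0):
    x=np.array([np.cos(h),np.sin(h),0]);y=np.array([-np.sin(h),np.cos(h),0])
    z=np.sin(t)*x-np.cos(t)*Z;return np.c_[np.cross(-y,z),-y,z]
def ik(p,R,j0,sd=0):
    def res(j):
        a,B=fk(j,Q,-1);return np.r_[(a-p)/100,Ro.from_matrix(B.T@R).as_rotvec()]
    r=least_squares(res,np.clip(j0,LO+.03,HI-.03),bounds=(LO,HI));return r.x,np.abs(r.fun).max()
HG=np.array([683,150,184.])
def knob(th,s): return HG-(100+s)*(np.sin(th)*X+np.cos(th)*Y)
E
python3 - <<'E'
from kin import *
np.set_printoptions(precision=2,suppress=True)
rng=np.random.default_rng(0)
K=[np.array([572,84,184.]),knob(.8,5),knob(.4,5),knob(0,5),knob(0,35)]
seeds=[np.r_[rng.uniform([-1,-.5,-1,-3,-1.5,-3],[1,.8,.8,2,-.2,3])] for _ in range(12)]
for flip in(0,1):
 for h in(-.7,-.4,-.17,.1,.4,.7):
  for t in(30,37,44):
    best=None
    for s in seeds:
        j=s;js=[];ok=1
        for k in K[::-1]:
            R=Rt(h,np.radians(t))
            if flip:R=R@np.diag([-1,-1,1])
            j,e=ik(k+R[:,2]*19,R,j)
            if e>2e-3 or(js and np.abs(j-js[-1]).max()>1.2):ok=0;break
            js.append(j)
        if ok:
            js=np.array(js);m=np.minimum(js-LO,HI-js).min()
            if best is None or m>best[0]:best=(m,js)
    if best: print(flip,h,t,round(best[0],2),best[1][0],best[1][-1])
E
```

```text
0 -0.7 30 0.35 [ 0.36  0.37 -0.57  0.94 -0.57 -0.28] [ 0.56  0.27 -0.72  0.93 -0.63 -0.47]
0 -0.7 37 0.27 [ 0.31  0.36 -0.68  1.31 -0.56 -0.61] [ 0.53  0.27 -0.8   1.22 -0.65 -0.73]
0 -0.7 44 0.2 [ 0.26  0.36 -0.74  1.63 -0.61 -0.87] [ 0.5   0.28 -0.87  1.47 -0.71 -0.94]
0 -0.4 30 0.2 [ 0.27  0.32 -0.66  1.1  -0.36 -0.11] [ 0.44  0.21 -0.82  1.17 -0.42 -0.34]
0 -0.4 37 0.13 [ 0.08  0.31 -0.76  1.84 -0.29 -0.67] [ 0.29  0.2  -0.9   1.72 -0.4  -0.75]
0 -0.17 30 0.04 [ 0.2   0.3  -0.69  1.15 -0.2   0.1 ] [ 0.3   0.18 -0.87  1.41 -0.23 -0.25]
0 0.4 30 0.11 [ 0.23  0.33 -0.29 -0.2  -0.45  1.9 ] [ 0.43  0.19 -0.59  0.06 -0.27  1.48]
0 0.7 30 0.36 [ 0.13  0.36 -0.14 -0.45 -0.67  2.45] [ 0.31  0.22 -0.37 -0.39 -0.52  2.26]
0 0.7 37 0.32 [ 0.06  0.35 -0.14 -0.65 -0.64  2.65] [ 0.24  0.21 -0.36 -0.62 -0.48  2.51]
0 0.7 44 0.21 [-0.02  0.35 -0.14 -0.87 -0.64  2.89] [ 0.13  0.21 -0.34 -0.89 -0.5   2.83]
1 -0.7 30 0.24 [ 0.36  0.37 -0.57  0.94 -0.57  2.86] [ 0.56  0.27 -0.72  0.93 -0.63  2.67]
1 -0.7 37 0.27 [ 0.31  0.36 -0.68  1.31 -0.56  2.54] [ 0.53  0.27 -0.8   1.22 -0.65  2.41]
1 -0.7 44 0.2 [ 0.26  0.36 -0.74  1.63 -0.61  2.27] [ 0.5   0.28 -0.87  1.47 -0.71  2.2 ]
1 -0.4 30 0.07 [ 0.27  0.32 -0.66  1.1  -0.36  3.03] [ 0.44  0.21 -0.82  1.17 -0.42  2.81]
1 -0.4 37 0.13 [ 0.08  0.31 -0.76  1.84 -0.29  2.47] [ 0.29  0.2  -0.9   1.72 -0.4   2.39]
1 0.4 30 0.11 [ 0.23  0.33 -0.29 -0.2  -0.45 -1.24] [ 0.43  0.19 -0.59  0.06 -0.27 -1.66]
1 0.7 30 0.36 [ 0.13  0.36 -0.14 -0.45 -0.67 -0.7 ] [ 0.31  0.22 -0.37 -0.39 -0.52 -0.88]
1 0.7 37 0.32 [ 0.06  0.35 -0.14 -0.65 -0.64 -0.49] [ 0.24  0.21 -0.36 -0.62 -0.48 -0.63]
1 0.7 44 0.34 [-0.02  0.35 -0.14 -0.87 -0.64 -0.25] [ 0.13  0.21 -0.34 -0.89 -0.5  -0.31]
```

```bash
cat >> kin.py <<'E'
H,T=-.62,np.radians(38);RG=Rt(H,T)
def go(grasp,back=0):
    s=arm.read_state();p,R=s["position"],Ro.from_quat(s["ee_rot"]).as_matrix()
    t=np.asarray(grasp)+RG[:,2]*(19-back);sh=R.T@(t-p);rv=Ro.from_matrix(R.T@RG).as_rotvec()
    j=s["joints"];js=[]
    for a in np.linspace(0,1,11)[1:]:
        j,e=ik(p+R@sh*a,R@Ro.from_rotvec(rv*a).as_matrix(),j);js.append(np.r_[j,e])
    return np.round(sh,1),np.round(rv,3),np.array(js)
E
python3 - <<'E'
from kin import *
np.set_printoptions(precision=2,suppress=True)
a,b,c=go([572,84,184],75);print(a,b,a*.5);print(c)
j=c[-1][:6]
for k in([572,84,184],knob(.8,5),knob(.4,5),knob(0,5),knob(0,35)):
    j,e=ik(np.asarray(k)+RG[:,2]*19,RG,j);print(k,j,e)
E
```

```text
[37.1 -2.6 61.3] [-0.14  0.66  0.43] [18.55 -1.3  30.65]
[[ 0.55  0.15 -0.21  0.06 -1.18  0.77  0.  ]
 [ 0.58  0.13 -0.27  0.13 -1.11  0.67  0.  ]
 [ 0.61  0.12 -0.34  0.21 -1.03  0.55  0.  ]
 [ 0.64  0.11 -0.41  0.3  -0.96  0.42  0.  ]
 [ 0.66  0.1  -0.48  0.4  -0.9   0.28  0.  ]
 [ 0.68  0.1  -0.55  0.51 -0.84  0.12  0.  ]
 [ 0.69  0.1  -0.62  0.64 -0.79 -0.05  0.  ]
 [ 0.69  0.11 -0.69  0.78 -0.76 -0.22  0.  ]
 [ 0.69  0.12 -0.75  0.92 -0.75 -0.4   0.  ]
 [ 0.68  0.14 -0.79  1.06 -0.75 -0.57  0.  ]]
[572, 84, 184] [ 0.47  0.25 -0.85  1.38 -0.59 -0.76] 2.2737367544323206e-15
[596.27  90.82 184.  ] [ 0.47  0.29 -0.8   1.35 -0.59 -0.73] 1.7053025658242404e-15
[626.16  61.71 184.  ] [ 0.38  0.31 -0.76  1.41 -0.55 -0.7 ] 3.33349195166136e-15
[665.03  46.55 184.  ] [ 0.33  0.36 -0.69  1.41 -0.53 -0.64] 1.1368683772161603e-13
[659.89  16.99 184.  ] [ 0.25  0.34 -0.72  1.48 -0.49 -0.65] 7.294765744304259e-11
```

servo_tool([
  [[60, 7, 0, 12, -0.03, 0.13, 0.09], [60, 15, -1, 24, -0.06, 0.26, 0.17], [60, 22, -2, 37, -0.08, 0.4, 0.26], [60, 30, -2, 49, -0.11, 0.53, 0.34], [60, 37, -3, 61, -0.14, 0.66, 0.43], [60, 37, -3, 61, -0.14, 0.66, 0.43], [60, 37, -3, 61, -0.14, 0.66, 0.43]],
])

```text
clock: 4.18
position: [543.6, 101.2, 225.6]
ee_rot: [0.899, -0.289, 0.313, 0.104]
contact_force: [0.2, -0.4, 0.4]
gripper_width: 60.2
grasp_force: 0.0
```

```bash
python3 -c "
from kin import *
a,b,c=go([572,84,184]);print(a,b,c[-1],arm.read_state()['joints'])"
```

```text
[-0.1 -3.  72.1] [ 0.008 -0.009  0.   ] [ 4.74954671e-01  2.49603528e-01 -8.49001066e-01  1.37726947e+00
 -5.91584291e-01 -7.59776580e-01  1.16603324e-12] [ 0.65818662  0.14308691 -0.80779011  1.08659028 -0.74209703 -0.5889036 ]
```

servo_tool([
  [[60, 0, -2, 18, 0, 0, 0], [60, 0, -3, 38, 0, 0, 0], [60, 0, -3, 56, 0, 0, 0], [60, 0, -3, 68, 0, 0, 0], [60, 0, -3, 72, 0, 0, 0], [60, 0, -3, 72, 0, 0, 0]],
])

```text
clock: 4.92
position: [583.4, 77.9, 171.2]
ee_rot: [0.898, -0.291, 0.314, 0.103]
contact_force: [0.3, 0.6, 0.4]
gripper_width: 60.2
grasp_force: 0.0
```

```bash
python3 look.py pics/d3.png; python3 -c "
from kin import *
a,b,c=go([572,84,184]);print(a,b,c[-1]);s=arm.read_state()
g=s['position']-19*Ro.from_quat(s['ee_rot']).as_matrix()[:,2];print(g,pix('top',g+[0,0,23]),pix('top',s['position']))"
```

```text
[-1.9  1.8  1.2] [ 0.005 -0.01  -0.004] [ 4.74954671e-01  2.49603528e-01 -8.49001066e-01  1.37726947e+00
 -5.91584291e-01 -7.59776580e-01  2.08134804e-15]
[573.62735762  85.21287152 186.04106518] [280.71639909 183.88698229] [283.80939447 181.72257743]
```

View pics/d3.png

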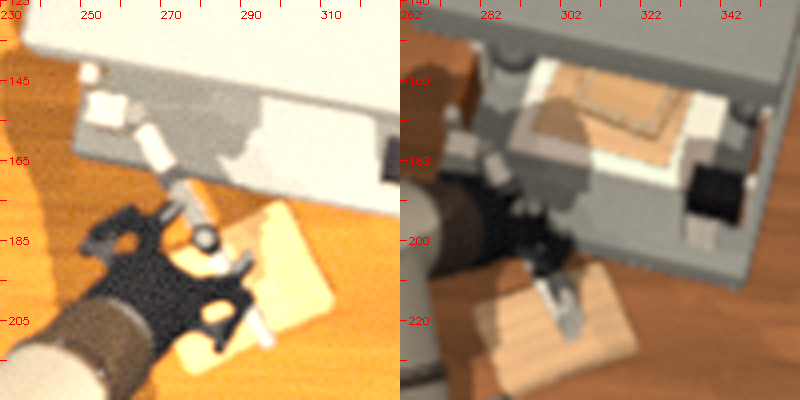

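The knob at top (281,184) sits between the fingertips at (272,178) and (290,190). Closing the gripper.

servo_tool([
  [[10, 0, 0, 0, 0, 0, 0], [10, 0, 0, 0, 0, 0, 0], [10, 0, 0, 0, 0, 0, 0], [10, 0, 0, 0, 0, 0, 0], [10, 0, 0, 0, 0, 0, 0], [10, 0, 0, 0, 0, 0, 0], [10, 0, 0, 0, 0, 0, 0], [10, 0, 0, 0, 0, 0, 0]],
])

```text
clock: 6.02
position: [583.2, 77.8, 170.7]
ee_rot: [0.898, -0.29, 0.314, 0.103]
contact_force: [-1.8, -1.3, 5.2]
gripper_width: 22.8
grasp_force: 58.6
```

```bash
cat > st.py <<'E'
from kin import *
np.set_printoptions(precision=2,suppress=True)
s=arm.read_state();R=Ro.from_quat(s['ee_rot']).as_matrix();g=s['position']-19*R[:,2]
f=s['contact_force'];print('clock',s['clock'],'grasp',g,'w',s['gripper_width'],s['grasp_force'],'F press xyz',f@X,f@Y,f[2],'j',s['joints'])
r=(g-HG);rx,ry=r@X,r@Y;print('th',np.arctan2(-rx,-ry),'slide',np.hypot(rx,ry)-100)
def to(th,sl): print(th,sl,'shift',R.T@((knob(th,sl)-g)*[1,1,0]))
E
python3 -c "
from st import *
print(R)"
```

```text
clock 6.025 grasp [573.57  84.79 185.56] w 22.766581402702457 58.57938766479492 F press xyz -1.5191732176642598 -1.6098344631109942 5.243496117302464 j [ 0.47  0.25 -0.85  1.39 -0.6  -0.77]
th 0.8614261679286049 slide 27.384013902903135
[[ 0.63 -0.59  0.5 ]
 [-0.46 -0.81 -0.37]
 [ 0.62  0.   -0.78]]
```

servo_tool([
  [[10, 1.1, -3.7, 0.9, 0, 0, 0], [10, 2.2, -7.5, 1.7, 0, 0, 0], [10, 3.3, -11.2, 2.6, 0, 0, 0], [10, 4.4, -15, 3.5, 0, 0, 0], [10, 5.5, -18.7, 4.3, 0, 0, 0], [10, 6.6, -22.5, 5.2, 0, 0, 0], [10, 6.6, -22.5, 5.2, 0, 0, 0]],
])

```text
clock: 6.9
position: [603.5, 90.8, 170.7]
ee_rot: [0.898, -0.291, 0.314, 0.103]
contact_force: [0.7, -2.0, 4.6]
gripper_width: 22.8
grasp_force: 58.6
```

```bash
python3 -c "
from st import *
print(s['contact_force'])"
```

```text
clock 6.9 grasp [593.87  97.79 185.59] w 22.762223389487744 58.597344160079956 F press xyz 1.0502869304896045 -1.8290452942293307 4.5585133759298575 j [ 0.49  0.29 -0.8   1.35 -0.61 -0.74]
th 0.8688455502970338 slide 3.293744927644198
[ 0.72 -1.98  4.56]
```

servo_tool([
  [[10, 0.8, -2.8, 0.6, 0, 0, 0], [10, 1.7, -5.6, 1.3, 0, 0, 0], [10, 1.7, -5.6, 1.3, 0, 0, 0]],
])

```text
clock: 7.28
position: [606.0, 90.3, 170.7]
ee_rot: [0.897, -0.293, 0.314, 0.107]
contact_force: [-9.8, -7.9, 11.9]
gripper_width: 22.3
grasp_force: 59.7
```

```bash
python3 -c "
from st import *
print(s['contact_force'])"
```

```text
clock 7.275 grasp [596.44  97.38 185.52] w 22.33451660644219 59.657864570617676 F press xyz -8.290206025437268 -9.50095087516384 11.851477043668975 j [ 0.49  0.29 -0.79  1.34 -0.62 -0.74]
th 0.8526002434922553 slide 1.2928531457231145
[-9.79 -7.94 11.85]
```

The bolt met its drawn-back stop after about 24 mm of travel, with roughly 12 N along the gate. Next I'll swing the gate on an arc with the bolt about 4 mm off that stop.

```bash
python3 -c "
from st import *
import kin
kin.HG[:]=[678,153,185.5];c=np.array([598.5,101,185.5])
for th in (.8,.75,.7,.64,.58,.52,.46,.4,.34,.28,.22,.16,.1,.05,0,-.03): print(th,knob(th,4),R.T@(knob(th,4)-c))
"
```

```text
clock 7.275 grasp [596.44  97.38 185.52] w 22.33451660644219 59.657864570617676 F press xyz -8.290206025437268 -9.50095087516384 11.851477043668975 j [ 0.49  0.29 -0.79  1.34 -0.62 -0.74]
th 0.8526002434922553 slide 1.2928531457231145
0.8 [592.09  94.38 185.5 ] [-1.01  9.13 -0.72]
0.75 [595.13  90.16 185.5 ] [ 2.84 10.73  2.38]
0.7 [598.38  86.1  185.5 ] [ 6.75 12.08  5.53]
0.64 [602.53  81.44 185.5 ] [11.5  13.37  9.36]
0.58 [606.96  77.05 185.5 ] [16.31 14.3  13.23]
0.52 [611.64  72.92 185.5 ] [21.15 14.85 17.12]
0.46 [616.56  69.09 185.5 ] [26.02 15.02 21.03]
0.4 [621.7   65.55 185.5 ] [30.88 14.83 24.93]
0.34 [627.05  62.34 185.5 ] [35.73 14.25 28.81]
0.28 [632.58  59.44 185.5 ] [40.54 13.31 32.67]
0.22 [638.27  56.89 185.5 ] [45.31 12.   36.48]
0.16 [644.1   54.68 185.5 ] [50.   10.33 40.23]
0.1 [650.06  52.82 185.5 ] [54.61  8.3  43.91]
0.05 [655.1   51.55 185.5 ] [58.38  6.33 46.91]
0 [660.2   50.53 185.5 ] [62.06  4.14 49.85]
-0.03 [663.28  50.05 185.5 ] [64.23  2.7  51.57]
```

servo_tool([
  [[10, -0.5, 6, -0.4, 0, 0, 0], [10, 2.8, 10.7, 2.4, 0, 0, 0], [10, 6.8, 12.1, 5.5, 0, 0, 0], [10, 11.5, 13.4, 9.4, 0, 0, 0], [10, 16.3, 14.3, 13.2, 0, 0, 0], [10, 21.2, 14.9, 17.1, 0, 0, 0], [10, 26, 15, 21, 0, 0, 0], [10, 30.9, 14.8, 24.9, 0, 0, 0], [10, 35.7, 14.3, 28.8, 0, 0, 0], [10, 35.7, 14.3, 28.8, 0, 0, 0]],
])

```text
clock: 8.52
position: [637.0, 55.3, 170.7]
ee_rot: [0.898, -0.291, 0.314, 0.103]
contact_force: [-2.4, 1.0, 7.6]
gripper_width: 22.4
grasp_force: 59.3
```

```bash
python3 look.py pics/d4.png; python3 -c "
import kin
kin.HG[:]=[678,153,185.5]
from st import *
print(s['contact_force'],R)"
```

```text
clock 8.625 grasp [627.35  62.34 185.52] w 22.62400156199108 59.31946098804474 F press xyz -3.092389633564085 0.1883286734487004 7.4608457059911775 j [ 0.37  0.31 -0.76  1.42 -0.56 -0.71]
th 0.3375189348419674 slide 3.8467971930574407
[-3.01  0.71  7.46] [[ 0.63 -0.59  0.5 ]
 [-0.46 -0.81 -0.37]
 [ 0.62  0.   -0.78]]
```

View pics/d4.png

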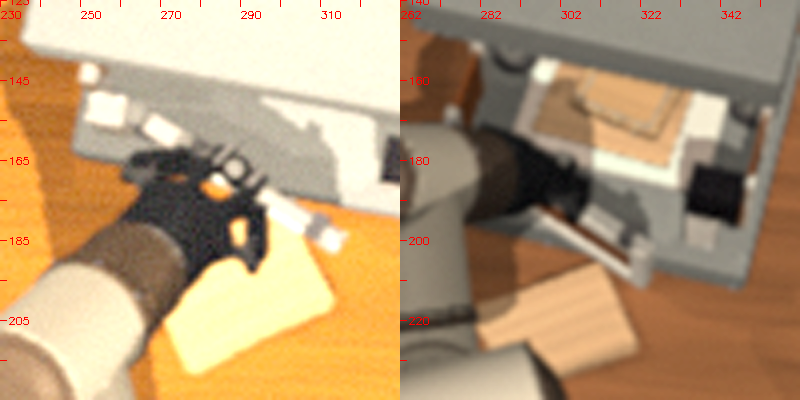

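The gate is mostly shut. In the top view the knob is at (288.5,167) and the bolt tip near (316,185).

```bash
python3 -c "
import kin
kin.HG[:]=[678,153,185.5]
from st import *
t=on('top',316,185,140);d=(t-g);print(t,np.arctan2(-d@X,-d@Y),np.hypot(d@X,d@Y))
for th in (.28,.22,.16,.1,.05,0,-.03,-.06): print(th,R.T@(knob(th,5)-g))
print(X@R, Y@R)
"
```

```text
clock 8.625 grasp [627.35  62.34 185.52] w 22.62400156199108 59.31946098804474 F press xyz -3.092389633564085 0.1883286734487004 7.4608457059911775 j [ 0.37  0.31 -0.76  1.42 -0.56 -0.71]
th 0.3375189348419674 slide 3.8467971930574407
[575.82 -24.82 140.  ] 0.3618972301737206 101.25777259367733
0.28 [4.76 0.26 3.83]
0.22 [ 9.58 -1.02  7.67]
0.16 [14.33 -2.68 11.47]
0.1 [19.   -4.69 15.19]
0.05 [22.81 -6.64 18.23]
0 [26.54 -8.83 21.2 ]
-0.03 [ 28.73 -10.26  22.95]
-0.06 [ 30.89 -11.77  24.67]
[ 0.7  -0.44  0.56] [-0.34 -0.9  -0.28]
```

servo_tool([
  [[10, 4.8, 0.3, 3.8, 0, 0, 0], [10, 9.6, -1, 7.7, 0, 0, 0], [10, 14.3, -2.7, 11.5, 0, 0, 0], [10, 19, -4.7, 15.2, 0, 0, 0], [10, 22.8, -6.6, 18.2, 0, 0, 0], [10, 22.8, -6.6, 18.2, 0, 0, 0]],
])

```text
clock: 9.38
position: [664.1, 43.8, 170.7]
ee_rot: [0.898, -0.291, 0.314, 0.103]
contact_force: [-5.8, 0.9, 8.2]
gripper_width: 22.4
grasp_force: 59.7
```

```bash
python3 -c "
import kin
kin.HG[:]=[678,153,185.5]
from st import *"
```

```text
clock 9.375 grasp [654.53  50.75 185.53] w 22.428329854305087 59.68742251396179 F press xyz -5.85267292242393 -0.12420546763690228 8.238647421922751 j [ 0.33  0.34 -0.71  1.43 -0.54 -0.67]
th 0.05364425179548601 slide 4.910480012959525
```

servo_tool([
  [[10, 1.4, -0.9, 1.1, 0, 0, 0], [10, 2.8, -1.8, 2.2, 0, 0, 0], [10, 4.2, -2.6, 3.4, 0, 0, 0], [10, 4.2, -2.6, 3.4, 0, 0, 0]],
])

```text
clock: 9.88
position: [669.5, 42.5, 170.7]
ee_rot: [0.898, -0.291, 0.314, 0.103]
contact_force: [-7.3, 1.0, 11.0]
gripper_width: 22.5
grasp_force: 59.8
```

```bash
python3 -c "
import kin
kin.HG[:]=[678,153,185.5]
from st import *"
```

```text
clock 9.875 grasp [659.92  49.49 185.52] w 22.54115526615141 59.765363931655884 F press xyz -7.342895044960308 -0.2174137640924197 11.020637845905979 j [ 0.33  0.35 -0.7   1.42 -0.54 -0.66]
th 0.0009387428910015476 slide 5.077021158669837
```

Not yet at the stop, so I'll push further in small steps.

servo_tool([
  [[10, 1.4, -0.9, 1.1, 0, 0, 0], [10, 2.8, -1.8, 2.2, 0, 0, 0], [10, 3.5, -2.2, 2.8, 0, 0, 0], [10, 3.5, -2.2, 2.8, 0, 0, 0]],
])

```text
clock: 10.38
position: [672.8, 41.8, 170.6]
ee_rot: [0.898, -0.29, 0.314, 0.104]
contact_force: [-19.0, 3.9, 15.7]
gripper_width: 22.9
grasp_force: 61.0
```

```bash
python3 -c "
import kin
kin.HG[:]=[678,153,185.5]
from st import *"
```

```text
clock 10.375 grasp [663.28  48.75 185.44] w 22.913404048620045 61.03422224521637 F press xyz -19.38797620165056 0.6248567320154187 15.652737643868697 j [ 0.33  0.36 -0.69  1.42 -0.54 -0.65]
th -0.03173858578680205 slide 5.281273984124198
```

The gate is against its stop at about 19 N. Now shooting the bolt along the press's −y.

servo_tool([
  [[10, 1.4, 3.6, 1.1, 0, 0, 0], [10, 2.7, 7.2, 2.2, 0, 0, 0], [10, 4.1, 10.8, 3.4, 0, 0, 0], [10, 5.4, 14.4, 4.5, 0, 0, 0], [10, 6.8, 18, 5.6, 0, 0, 0], [10, 8.2, 21.6, 6.7, 0, 0, 0], [10, 8.2, 21.6, 6.7, 0, 0, 0]],
])

```text
clock: 11.25
position: [668.7, 18.4, 170.5]
ee_rot: [0.898, -0.29, 0.314, 0.103]
contact_force: [-19.6, 5.4, 16.9]
gripper_width: 23.1
grasp_force: 61.1
```

```bash
python3 -c "
import kin
kin.HG[:]=[678,153,185.5]
from st import *"
```

```text
clock 11.25 grasp [659.13  25.42 185.4 ] w 23.05770595183669 61.05837285518646 F press xyz -20.24054241906516 1.9392899589553183 16.92024171487646 j [ 0.27  0.34 -0.72  1.48 -0.51 -0.67]
th -0.02518085417973861 slide 28.963550252579694
```

servo_tool([
  [[10, 0.7, 1.8, 0.6, 0, 0, 0], [10, 1.4, 3.6, 1.1, 0, 0, 0], [10, 2.1, 5.4, 1.7, 0, 0, 0], [10, 2.7, 7.2, 2.2, 0, 0, 0], [10, 2.7, 7.2, 2.2, 0, 0, 0]],
])

```text
clock: 11.88
position: [667.4, 10.8, 170.6]
ee_rot: [0.898, -0.29, 0.314, 0.103]
contact_force: [-19.3, 5.4, 16.5]
gripper_width: 22.5
grasp_force: 61.1
```

```bash
python3 -c "
import kin
kin.HG[:]=[678,153,185.5]
from st import *"
```

```text
clock 11.875 grasp [657.8   17.79 185.41] w 22.496633793999777 61.06070637702942 F press xyz -19.96847215305318 2.003704327865657 16.49989522979025 j [ 0.25  0.34 -0.73  1.5  -0.5  -0.67]
th -0.023671039047275137 slide 36.71339521229817
```

Still no end stop, so I'll continue gently.

servo_tool([
  [[10, 0.5, 1.4, 0.4, 0, 0, 0], [10, 1, 2.7, 0.8, 0, 0, 0], [10, 1.4, 3.6, 1.1, 0, 0, 0], [10, 1.4, 3.6, 1.1, 0, 0, 0]],
])

```text
clock: 12.38
position: [667.3, 9.9, 170.5]
ee_rot: [0.899, -0.287, 0.314, 0.101]
contact_force: [-20.3, 12.0, 16.7]
gripper_width: 22.4
grasp_force: 61.5
```

```bash
python3 -c "
import kin
kin.HG[:]=[678,153,185.5]
from st import *"
```

```text
clock 12.375 grasp [657.65  16.79 185.38] w 22.365775627037948 61.46310210227966 F press xyz -22.080317482932383 8.354099057356276 16.681897464557053 j [ 0.24  0.33 -0.73  1.51 -0.49 -0.67]
th -0.023726249345761452 slide 37.71682414237071
```

servo_tool([
  [[10, 0.7, 1.8, 0.6, 0, 0, 0], [10, 1, 2.7, 0.8, 0, 0, 0], [10, 1, 2.7, 0.8, 0, 0, 0]],
])

```text
clock: 12.75
position: [667.3, 9.8, 170.5]
ee_rot: [0.9, -0.285, 0.314, 0.098]
contact_force: [-20.1, 16.3, 17.2]
gripper_width: 22.7
grasp_force: 61.7
```

```bash
python3 -c "
import kin
kin.HG[:]=[678,153,185.5]
from st import *
print(X@R,Y@R)"
```

```text
clock 12.75 grasp [657.65  16.56 185.35] w 22.733553864184664 61.6865336894989 F press xyz -22.578212875605303 12.573725965945734 17.158208926724267 j [ 0.24  0.33 -0.73  1.52 -0.48 -0.67]
th -0.02391094267471273 slide 37.94820946676117
[ 0.71 -0.43  0.56] [-0.34 -0.9  -0.26]
```

servo_tool([
  [[10, -1.6, -0.9, -1.3, 0, 0, 0], [10, -3.3, -1.8, -2.6, 0, 0, 0], [10, -3.3, -1.8, -2.6, 0, 0, 0]],
])

```text
clock: 13.12
position: [666.2, 10.2, 170.6]
ee_rot: [0.899, -0.289, 0.314, 0.101]
contact_force: [-7.1, 7.1, 9.4]
gripper_width: 22.9
grasp_force: 60.0
```

```bash
python3 -c "
import kin
kin.HG[:]=[678,153,185.5]
from st import *"
```

```text
clock 13.125 grasp [656.61  17.12 185.48] w 22.921929794953453 60.02434551715851 F press xyz -8.244210049465869 5.756768990883732 9.410340776156229 j [ 0.24  0.33 -0.73  1.52 -0.49 -0.68]
th -0.015833533198443658 slide 37.549403398467774
```

Good: still pressed home. Opening the fingers.

servo_tool([
  [[30, 0, 0, 0, 0, 0, 0], [40, 0, 0, 0, 0, 0, 0], [50, 0, 0, 0, 0, 0, 0], [52, 0, 0, 0, 0, 0, 0], [52, 0, 0, 0, 0, 0, 0]],
])

```text
clock: 13.75
position: [666.0, 7.7, 169.6]
ee_rot: [0.898, -0.29, 0.314, 0.103]
contact_force: [0.7, 0.2, 0.5]
gripper_width: 52.1
grasp_force: 0.0
```

```bash
python3 -c "
import kin
kin.HG[:]=[678,153,185.5]
from st import *"
```

```text
clock 13.75 grasp [656.41  14.64 184.43] w 52.095868420541194 0.0 F press xyz 0.6324627257020041 0.2709083365590111 0.5247046855496834 j [ 0.24  0.33 -0.73  1.51 -0.5  -0.68]
th -0.01723834940024086 slide 40.03756472438275
```

servo_tool([
  [[52, 0, 0, -12, 0, 0, 0], [52, 0, 0, -30, 0, 0, 0], [52, 0, 0, -55, 0, 0, 0], [52, 0, 0, -85, 0, 0, 0], [52, 0, 0, -120, 0, 0, 0], [52, 0, 0, -150, 0, 0, 0], [52, 0, 0, -150, 0, 0, 0]],
])

```text
clock: 14.62
position: [590.7, 64.5, 289.5]
ee_rot: [0.898, -0.29, 0.315, 0.101]
contact_force: [0.3, 0.7, 0.1]
gripper_width: 51.9
grasp_force: 0.0
```

```bash
python3 look.py pics/d5.png;python3 -c "
import kin
kin.HG[:]=[678,153,185.5]
from st import *"
```

```text
clock 14.725 grasp [580.68  69.83 301.64] w 52.06949884035573 0.0 F press xyz -0.3046943317266759 0.07734678283389154 0.4213337515716232 j [ 0.56  0.13 -0.65  0.97 -0.78 -0.33]
th 0.6915976502469325 slide 28.01492391922619
```

View pics/d5.png

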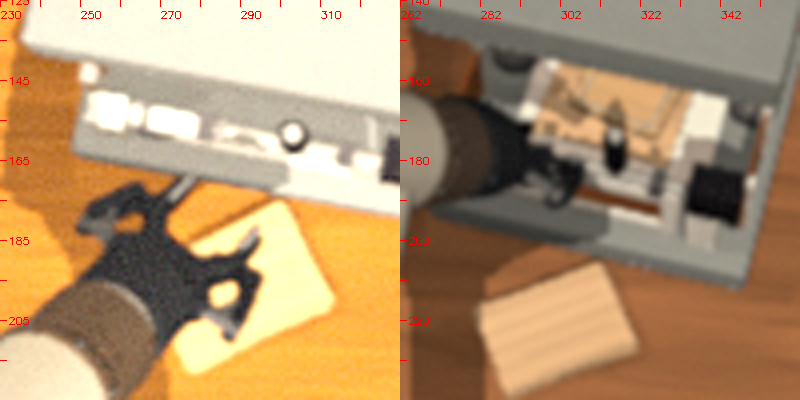

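The gate stands shut by itself. The knob is at top (303,158) and the bolt runs into the keeper at (327,164). Handing in.

```bash
python3 -c "
from h import *
print(on('top',303,158.5,207)); print(arm.job_done())"
```

```text
[653.68196146  17.00695144 207.        ]
the job is handed in; nothing more can be done
None
```

The gate is shut and stays shut by itself with the bolt shot home into the keeper, the die, blank and offcuts look undisturbed in the last picture, and I handed the job in at about 15 s; no verdict came back.

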